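Clamp a copper blank in the engraving jig

TASK

On the engraver's wooden bed, slide the copper blank along between its guide rails and press it home against the steel end stop, holding it there for a moment with a gentle push of about 10 N. Then push the toggle clamp's handle over and down past its over-centre point and bear it down on its own stop, again with about 10 N for a moment, so that the clamp stays locked by itself and its rubber-tipped spindle holds the blank down against the stop. Work by feel: never push more than 25 N on the soft copper or 30 N on the clamp, and leave the bowl, the vase and the hammer alone.

Things in the scene. Friction and masses are not known exactly. Their poses are not given: they have to be found in the camera images.
- bed: fixed oak board 300 x 120 x 30 mm on the bench. Origin: on its underside, below the clamp; +x runs along the board away from the clamp and its handle (board spans x -65 to +235 mm), z up, top at z 30. Two dark rails, 8 mm above the top and 14 wide, run along x from 55 to 230 mm and leave a channel 69 mm wide centred on y = 0, open at the +x end.
- stop (a point): on the bed: foot of the working face of the steel end stop (a bar 9 mm high across the channel, its face looks to the bed's +x), on the channel's centre line at the height of the bed's top; axes as the bed's
- blank: loose flat copper plate 100 mm (its x, along the channel) x 64 (y) x 10, about 0.55 kg, lying on the bed between the rails short of the stop; origin at the centre of its underside. Home: its end face touches the stop, origin 50 mm from stop. Shut fingers held just above the bed can push its free +x end.
- clamp: fixed steel hold-down toggle clamp on the bed's top beside the stop (base 85 x 50 mm, cheeks 70 high); origin level with the bed's top within 2 mm, above the bed's origin, axes as the bed's. Carries handle, arm, spindle. The 90 mm arm stands up at 34 deg when open, clear of a hand at the blank's far end, and swings down over the blank as the handle goes over.
- handle_hinge (a point): axis of the handle's hinge (parallel to the clamp's y), 10 mm behind (-x) and 48 mm above the clamp's origin
- handle_end (a point): end of the handle, on its axis, 136 mm from the hinge. The handle is a straight bar with a round black rubber grip of 20 mm diameter from 48 to 136 mm from the hinge.
- handle (a joint): rad: 0 = open, handle leaning 0.03 rad from upright to the clamp's -x (away from the blank); grows as it swings over and down (lean = 0.03 + value); stop at 1.50, lying about level. Stays where left. Spindle meets the blank near 0.5; resistance then rises to 4 to 12 N (pushed 100 mm from the hinge), by spindle setting; over-centre at 1.30; past about 1.4 it snaps to its stop and holds.
- spindle: steel spindle with a rubber foot of 19 mm diameter at the end of the clamp's arm; origin at the middle of the foot's face. With the clamp locked it presses on the middle of the blank at home with some 35 to 65 N.
- bowl: small brass bowl, 100 mm across, bystander
- vase: small copper vase, 72 mm across, 110 mm high, bystander
- hammer: hammer lying on the bench, bystander
Things that resemble listed ones, but are neither listed nor needed, are in the scene too. There is more than one size of the blank; the job needs the smallest.

How it is judged:
By the outcome, as a careful person would: the job done as asked, in the order asked, and still so for the second after the job is handed in, with the robot touching nothing.
It also fails if it takes over 72 s, if anything falls off the work surface, if the arm or the gripper's body presses on something with over 40 N, if the wrist force passes 120 N, or if a joint passes its speed limit or range.

ROBOT

A 6-joint arm with a two-finger parallel gripper is mounted at the origin on the work surface. World frame = base frame: x ahead of the robot, y to its left, z up, the work surface at z = 0. Lengths are in m, angles in rad, forces in N, time in s.
With the tool pointing down it reaches from about 0.35 to 0.875 m from the base axis. Payload 4.2 kg.
Tool frame: the origin (TCP) lies midway between the tips of the shut fingers; the grasp point (between the pads) lies 19 mm behind it (arm.hold_point_z is the distance from the TCP to the grasp point, in m); z points along the fingers, y is the line along which they close (so a half turn about z gives the same grasp; the last joint's range is limited). The gripper opens to 87 mm and grips with 3 to 60 N. Pads are 19 mm wide; open, the fingers measure 117 mm over their backs; the gripper's body (75 mm by 190 mm) begins 51 mm behind the grasp point.
Start: joints at [-0.893, 0.385, 0.008, 0, -1.194, -0.259], TCP at [0.254, -0.571, 0.223] pointing down, gripper open.
Joint ranges: [-3.14, 3.14], [-1.21, 2.06], [-1.07, 1.41], [-3.16, 2.05], [-2.99, -0.16], [-3.1, 3.1]. Speed limits (rad/s): [2.79, 2.79, 3.14, 3.14, 3.14, 3.14].

INTERFACE

Orientations are given as a unit quaternion [w, x, y, z].
In Python, from station import arm gives the robot as it stands. The module is installed in compiled form; this text tells all that it offers.
- The arm moves only by the shell command python3 -m jog 'ROWS' [FORCE]. ROWS is JSON, a list of rows, each a list of 3 entries, a list of its own where there are three numbers: the opening, from 0 (shut) to 1 (fully open), then the shift along the tool's x, y, z in m, then the turn, a rotation vector about the tool's x, y, z in rad. In form: [[fingers, [tx, ty, tz], [wx, wy, wz]], ...]. A call has 1 to 5 rows; each row is the pose to reach, as a shift and turn from the pose commanded when the call began, along the tool's axes at that moment; what a row does not reach only later rows make up. A row lasts 1/12 s, in which the tool goes at most 41.7 mm and 7.16 degrees, less where a joint would pass 70% of its speed; a pose out of reach is approached as far as the arm can. A call with a gripper value outside its range is refused whole. The fingers move at their own pace and stop on an object; FORCE is the grip in N (left out, the last holds). Time passes only in rows, so rows that repeat a pose let the fingers close. It gives the time, the measured TCP pose, the force, the opening and the grip force at its end, in the units of the state.
- arm.sense(): the state, without advancing time (a new reading comes with each control period).
- arm.read_camera(name): name is "scene" or "top"; returns a dict with "img" (384x512x3 uint8, red, green, blue), "range_z" (384x512 float32, m along the optical axis (not along the pixel's ray), 0 where there is no reading), "camera_matrix" (3x3 intrinsics, pixels), "position" and "rotation" of the camera in the world. Camera axes: x right, y down, z forward; pixel columns grow to the right and rows downward; lengths in m; the calibration is good to about 2 mm. A picture is of the moment at which its call begins.
- arm.close_job(): hands the job in; it is judged then, once.
The state is a dict: "t": time; "q": joint angles; "joint_vel": joint speeds; "joint_efforts": joint torques, N m; "tcp_pos": TCP position; "tcp_rot": TCP orientation; "ft_force": force on the tool from outside, world axes, zero at the start; "torque": the same for the moment, N m; "gripper_width": finger opening in m; "grip_force": force on a finger pad.
Only numpy, scipy, OpenCV 4.12 (cv2) and the standard library are available. Lean on these libraries where they do the work, as an engineer would, in place of code of your own. Each camera call takes 0.05 s, during which the arm holds its last target. There are 200 camera calls.

## Working session

There is one attempt and no reset: what is moved stays moved. The work goes in short steps, Python scripts to look and compute and a shell command to move; the robot and the scene stay as the last step left them, time stands still between calls to the robot, and variables do not carry over. Pictures are saved under pics/ and viewed, at most 10 in all, crops included, and the job is handed in when it is done.

```bash
mkdir -p pics; python3 - <<'E'
from station import arm
import cv2,numpy as np
for n in("scene","top"):
    c=arm.read_camera(n); cv2.imwrite(f"pics/{n}0.png",c["img"][:,:,::-1]); np.savez(f"{n}0.npz",**c)
    print(n,c["camera_matrix"],c["position"],c["rotation"])
s=arm.sense();print(s["t"],s["tcp_pos"],s["tcp_rot"],s["ft_force"])
E
```

```text
scene [[349.2429791    0.         253.92247388]
 [  0.         349.2429791  194.65268145]
 [  0.           0.           1.        ]] [ 1.0262201  -0.28694569  0.88823314] [-0.28977247  0.84449642  0.42911754 -0.13680587]
top [[371.09435077   0.         254.92439666]
 [  0.         371.09435077 193.17112416]
 [  0.           0.           1.        ]] [0.45715548 0.05720455 1.13988061] [ 0.04546758 -0.70483909  0.70587518 -0.05361705]
0.1 [ 0.25397713 -0.57051227  0.22161041] [-2.52031794e-04 -2.07799511e-01  9.78170987e-01  9.05876516e-04] [-0.67960401  0.10861628  0.85686387]
```

View pics/scene0.png

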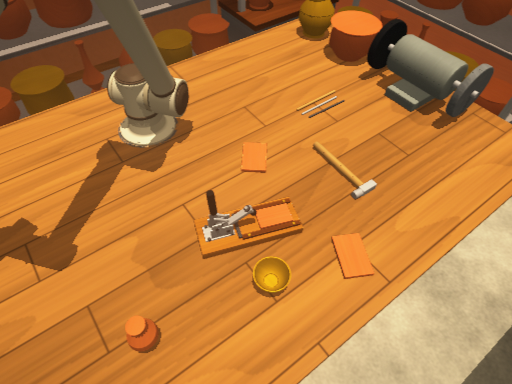

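View pics/top0.png

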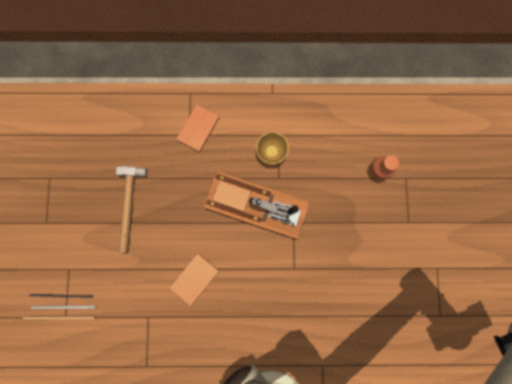

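The scene view shows the bed at about (248,227), with a copper plate in the channel at (275,216). The top view shows the bed at (257,206), the bowl at (272,149), the vase at (386,166) and the hammer at (128,205). There are three copper plates in the top view: in the channel (230,194), on the bench (198,128) and on the bench (194,279). I'll measure the sizes and look at a crop.

```bash
cat > h.py <<'E'
import numpy as np,cv2
from scipy.spatial.transform import Rotation as R
def Rm(c):
    q=np.asarray(c["rotation"]); return q if q.shape==(3,3) else R.from_quat(q,scalar_first=True).as_matrix()
def ray(c,u,v):
    K=c["camera_matrix"]; return Rm(c)@np.array([(u-K[0,2])/K[0,0],(v-K[1,2])/K[1,1],1.])
def plane(c,u,v,z):
    d=ray(c,u,v); p=c["position"]; return p+d*(z-p[2])/d[2]
def pts(c):
    K=c["camera_matrix"]; v,u=np.mgrid[:384,:512]; z=c["range_z"]
    P=np.stack([(u-K[0,2])/K[0,0]*z,(v-K[1,2])/K[1,1]*z,z],-1)
    return P@Rm(c).T+c["position"]
E
python3 - <<'E'
from h import *
t=dict(np.load("top0.npz"));s=dict(np.load("scene0.npz"))
P=pts(t)
for n,(u,v) in dict(ch=(230,194),b1=(198,128),b2=(194,279),table=(350,250)).items(): print(n,P[v,u].round(4), t["img"][v,u])
# board: height mask
H=P[...,2]; m=np.zeros((384,512),np.uint8); m[165:245,195:320]=((H[165:245,195:320]>.018)).astype(np.uint8)
cs=max(cv2.findContours(m,0,1)[0],key=cv2.contourArea); r=cv2.minAreaRect(cs); print(r)
for q in cv2.boxPoints(r): print(q,plane(t,*q,.03).round(4))
for n,(u,v) in dict(b1=(198,128),b2=(194,279)).items():
    hsv=cv2.cvtColor(t["img"],cv2.COLOR_RGB2LAB).astype(int); d=np.abs(hsv-hsv[v,u]).sum(-1)
    k=(d<14).astype(np.uint8); _,l=cv2.connectedComponents(k); k=(l==l[v,u]).astype(np.uint8)
    r=cv2.minAreaRect(cv2.findContours(k,0,1)[0][0]); b=np.array([plane(t,*q,.01) for q in cv2.boxPoints(r)]); print(n,b.round(3)[:,:2].tolist(),np.linalg.norm(b[0]-b[1]),np.linalg.norm(b[1]-b[2]))
a=cv2.resize(t["img"][165:245,195:320],None,fx=6,fy=6,interpolation=2)
cv2.imwrite("pics/topcrop.png",a[:,:,::-1])
a=cv2.resize(s["img"][180:265,185:310],None,fx=6,fy=6,interpolation=2)
cv2.imwrite("pics/scenecrop.png",a[:,:,::-1])
E
```

```text
ch [0.6103 0.119  0.0379] [222 158 102]
b1 [0.8225 0.222  0.0144] [223 141  95]
b2 [0.3594 0.2252 0.0129] [221 153 100]
table [ 0.4431 -0.2449  0.0016] [164 111  70]
((256.3156433105469, 205.36041259765625), (101.5170669555664, 41.33427047729492), 18.208484649658203)
[201.64082 209.13185] [0.5656 0.204  0.03  ]
[214.55678 169.86736] [0.6856 0.1669 0.03  ]
[310.99048 201.58897] [ 0.5881 -0.1249  0.03  ]
[298.07452 240.85347] [ 0.4707 -0.0837  0.03  ]
b1 [[0.793, 0.289], [0.906, 0.232], [0.865, 0.162], [0.754, 0.22]] 0.1266222229220293 0.0806962091818059
b2 [[0.333, 0.298], [0.433, 0.219], [0.384, 0.157], [0.286, 0.236]] 0.12652450980271865 0.0791265636681504
```

View pics/topcrop.png

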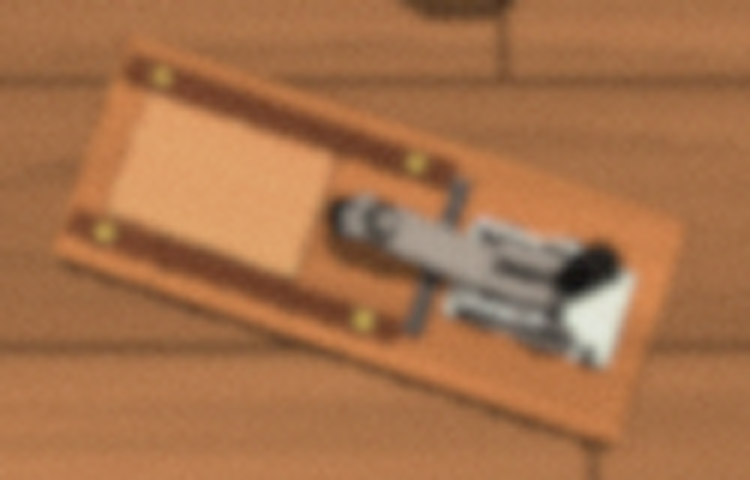

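View pics/scenecrop.png

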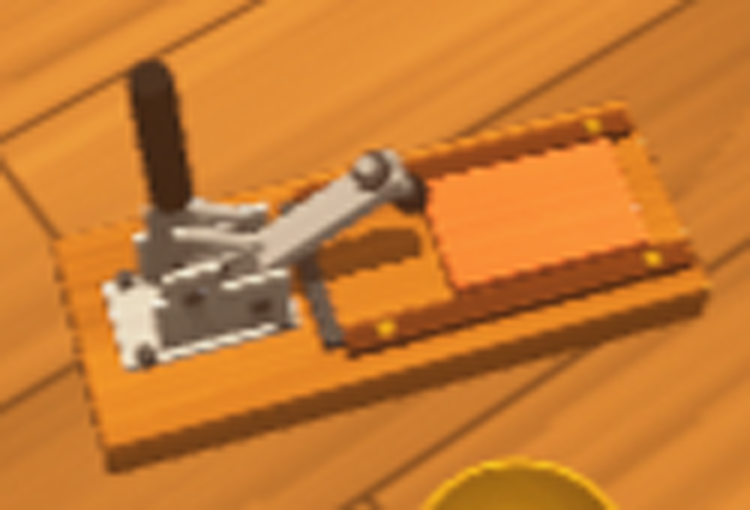

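The top crop shows one plate between the rails, at crop (220,185), with free-end corners near (145,95) and (110,210) and stop-side corners near (333,152) and (295,275). The steel stop runs from (460,182) to (415,332), with the black grip at (590,268). The scene crop confirms the open clamp, with its arm up and handle upright. The candidates are the channel plate (230,194) and the bench plates (198,128) and (194,279). Both bench plates measure about 126x80 mm, so the channel plate is the one I need.

```bash
cat >> h.py <<'E'
def fitbed():
    t=dict(np.load("top0.npz")); f=lambda x,y,z: plane(t,195+(x+.5)/6-.5,165+(y+.5)/6-.5,z)
    W=np.array([f(135,37,.03),f(685,222,.03),f(612,442,.03),f(58,250,.03)])[:,:2]
    B=np.array([[.235,-.06],[-.065,-.06],[-.065,.06],[.235,.06]])  # sign of y checked below
    return t,f,W,B
E
python3 - <<'E'
from h import *
t,f,W,B=fitbed()
print(W.round(4).tolist(),[np.linalg.norm(W[i]-W[(i+1)%4]).round(4) for i in range(4)])
x=(W[0]-W[1]+W[3]-W[2]);th=np.arctan2(x[1],x[0]); X=np.array([np.cos(th),np.sin(th)]);Y=np.array([-X[1],X[0]])
O=W.mean(0)-.085*X
print("yaw",th,np.degrees(th),"O",O)
def b(p): d=p[:2]-O; return np.array([d@X,d@Y]).round(4)
for w in W: print(b(w))
for n,(x,y,z) in dict(free1=(145,95,.04),free2=(110,210,.04),near1=(333,152,.04),near2=(295,275,.04),stopA=(452,180,.039),stopB=(408,330,.039),rail1=(130,68,.038),rail2=(72,225,.038),grip=(600,257,.215)).items(): print(n,b(f(x,y,z)),f(x,y,z).round(3))
s=dict(np.load("scene0.npz"))
for n,(x,y,z) in dict(c1=(108,470,.03),c2=(708,290,.03),c3=(630,103,.03),c4=(55,240,.03)).items():
    print(n,b(plane(s,185+x/6,180+y/6,z)))
for c,nm in((t,"top"),(s,"scene")):
    P=pts(c); d=P[...,:2]-O; xb=d@X; yb=d@Y; m=(abs(yb)<.03)&(xb>-.08)&(xb<.05)&(P[...,2]>.13)
    print(nm,"grip pts",np.c_[xb[m],yb[m],P[...,2][m]].mean(0) if m.any() else None, P[...,2][m].max() if m.any() else 0,
      np.c_[xb[m],yb[m],P[...,2][m]].min(0),np.c_[xb[m],yb[m],P[...,2][m]].max(0))
    m=(abs(yb)<.025)&(xb>.145)&(xb<.19);print("blank z",np.median(P[...,2][m]))
    m=(abs(yb)>.05)&(abs(yb)<.058)&(xb>.0)&(xb<.2);print("bed top z",np.median(P[...,2][m]))
E
```

```text
[[0.6828, 0.1592], [0.5881, -0.1181], [0.4784, -0.0794], [0.5743, 0.1964]] [np.float64(0.293), np.float64(0.1164), np.float64(0.292), np.float64(0.1147)]
yaw 1.2388646265685876 70.98171449043086 O [ 0.5531995  -0.04083028]
[ 0.2314 -0.0574]
[-0.0617 -0.0582]
[-0.0608  0.0582]
[0.2311 0.0574]
free1 [ 0.2151 -0.0295] [0.651 0.153 0.04 ]
free2 [0.212  0.0308] [0.593 0.17  0.04 ]
near1 [ 0.1167 -0.0328] [0.622 0.059 0.04 ]
near2 [0.1145 0.0316] [0.561 0.078 0.04 ]
stopA [ 0.056  -0.0389] [ 0.608 -0.001  0.039]
stopB [0.0527 0.0391] [0.533 0.022 0.039]
rail1 [ 0.2272 -0.0403] [0.665 0.161 0.038]
rail2 [0.2276 0.0438] [0.586 0.189 0.038]
grip [-0.012  -0.0024] [ 0.552 -0.053  0.215]
c1 [-0.0646 -0.0739]
c2 [ 0.2316 -0.0641]
c3 [0.2361 0.0522]
c4 [-0.0626  0.0547]
top grip pts [-0.00977173  0.00361024  0.19659633] 0.21904751262731248 [-0.02163638 -0.00662729  0.13442555] [-0.00041187  0.01064643  0.21904751]
blank z 0.04014673805367852
bed top z 0.02990352475198499
scene grip pts [-0.01464322 -0.00574959  0.18025499] 0.21546739279845573 [-0.02463408 -0.01122511  0.13043335] [-0.00313876  0.00896667  0.21546739]
blank z 0.03845648204265306
bed top z 0.028579059851220223
```

```bash
cat >> h.py <<'E'
TH=1.2389+.006; BX=np.array([np.cos(TH),np.sin(TH),0]); BY=np.array([-BX[1],BX[0],0]); O=np.array([.5560,-.0418,0])
def go(x,y,z,tilt=0):
    """shift/turn in current tool axes to bed-frame point, tool down, tool y along bed +-y; tilt about bed y"""
    from station import arm
    s=arm.sense(); C=R.from_quat(s["tcp_rot"],scalar_first=True)
    w=O+BX*x+BY*y+np.array([0,0,z]); best=None
    for g in(1,-1):
        T=R.from_matrix(np.c_[-g*BX,g*BY,[0,0,-1]]) if np.linalg.det(np.c_[-g*BX,g*BY,[0,0,-1]])>0 else R.from_matrix(np.c_[g*BX,g*BY,[0,0,-1]])
        T=R.from_rotvec(BY*tilt)*T
        rv=(C.inv()*T).as_rotvec()
        if best is None or np.linalg.norm(rv)<np.linalg.norm(best): best=rv
    print("target",w.round(4),"shift",C.inv().apply(w-s["tcp_pos"]).round(4),"turn",best.round(4)); 
def st():
    from station import arm
    s=arm.sense(); d=s["tcp_pos"]-O; f=s["ft_force"]
    print("t",round(s["t"],2),"bed xyz",[round(float(v),4) for v in(d@BX,d@BY,d[2])],"F bed",[round(float(v),2) for v in(f@BX,f@BY,f[2])],"w",round(s["gripper_width"],3),"q6",s["q"].round(2))
E
python3 -c "
from h import *
st();go(.24,0,.28);go(.24,0,.10)"
```

```text
t 0.1 bed xyz [-0.5976, 0.1169, 0.2216] F bed [-0.11, 0.68, 0.86] w 0.087 q6 [-0.89  0.39  0.01 -0.   -1.19 -0.26]
target [0.6328 0.1856 0.28  ] shift [-0.6535  0.5369 -0.0575] turn [ 1.800e-03  7.000e-04 -8.262e-01]
target [0.6328 0.1856 0.1   ] shift [-0.6535  0.5365  0.1225] turn [ 1.800e-03  7.000e-04 -8.262e-01]
```

```bash
python3 -m jog '[[0,[0,0,-0.03],[0,0,-0.12]],[0,[-0.03,0.02,-0.058],[0,0,-0.24]],[0,[-0.06,0.05,-0.058],[0,0,-0.36]],[0,[-0.09,0.075,-0.058],[0,0,-0.48]],[0,[-0.12,0.10,-0.058],[0,0,-0.6]]]' >/dev/null; python3 -m jog '[[0,[0,0,0],[0,0,-0.12]],[0,[0,0,0],[0,0,-0.226]]]'; python3 -c "
from h import *
st();go(.24,0,.28)"
```

```text
t: 0.68
tcp_pos: [0.3241, -0.4286, 0.2808]
tcp_rot: [0.0, -0.587, 0.81, -0.0]
ft_force: [-0.4, 0.3, 1.1]
gripper_width: 0.0482
grip_force: 0.0
t 0.68 bed xyz [-0.4407, 0.0958, 0.2808] F bed [0.15, 0.46, 1.12] w 0.048 q6 [-0.62  0.2  -0.11 -0.   -1.26  0.31]
target [0.6328 0.1856 0.28  ] shift [-0.6798 -0.1024  0.0011] turn [-0.0004  0.0003  0.0096]
```

```bash
python3 -m jog '[[0,[-0.04,0,0],[0,0,0.01]],[0,[-0.08,-0.01,0],[0,0,0.01]],[0,[-0.12,-0.02,0],[0,0,0.01]],[0,[-0.16,-0.03,0],[0,0,0.01]],[0,[-0.2,-0.04,0],[0,0,0.01]]]' >/dev/null
python3 -m jog '[[0,[-0.04,0,0],[0,0,0]],[0,[-0.08,0,0],[0,0,0]],[0,[-0.12,0,0],[0,0,0]],[0,[-0.16,0,0],[0,0,0]],[0,[-0.2,0,0],[0,0,0]]]' >/dev/null
python3 -m jog '[[0,[-0.04,0,0],[0,0,0]],[0,[-0.08,-0.01,0],[0,0,0]],[0,[-0.12,-0.02,0],[0,0,0]],[0,[-0.16,-0.03,0],[0,0,0]],[0,[-0.2,-0.04,0],[0,0,0]]]' >/dev/null
python3 -m jog '[[0,[-0.03,-0.01,0],[0,0,0]],[0,[-0.06,-0.02,0],[0,0,0]],[0,[-0.08,-0.02,0],[0,0,0]],[0,[-0.08,-0.02,0],[0,0,0]]]' >/dev/null
python3 -c "
from h import *
st();go(.24,0,.10)"
```

```text
t 2.27 bed xyz [0.2399, -0.0086, 0.2779] F bed [0.15, 0.16, -0.07] w 0.0 q6 [ 0.52  0.43  0.22 -0.   -1.36 -0.85]
target [0.6328 0.1856 0.1   ] shift [-0.0003  0.0082  0.1779] turn [ 0.0021 -0.0013 -0.0072]
```

```bash
python3 -m jog '[[0,[0,0.008,0.04],[0,0,0]],[0,[0,0.008,0.08],[0,0,0]],[0,[0,0.008,0.12],[0,0,0]],[0,[0,0.008,0.16],[0,0,0]],[0,[0,0.008,0.19],[0,0,0]]]' >/dev/null;  python3 -m jog '[[0,[0,0,0.018],[0,0,0]],[0,[0,0,0.018],[0,0,0]]]' >/dev/null
python3 - <<'E'
from h import *
from station import arm
st();go(.24,0,.034)
for n,b in(("top",(150,230,195,320)),("scene",(150,255,195,325))):
    c=arm.read_camera(n); np.savez(n+"1.npz",**c); 
    a=cv2.resize(c["img"][b[0]:b[1],b[2]:b[3]],None,fx=6,fy=6,interpolation=2); 
    if n=="scene":cv2.imwrite("pics/"+n+"1.png",a[:,:,::-1])
E
```

```text
t 2.85 bed xyz [0.2331, 0.0021, 0.0669] F bed [-0.3, 1.14, 0.02] w 0.0 q6 [ 0.52  0.57 -0.09 -0.   -0.91 -0.86]
target [0.6328 0.1856 0.034 ] shift [-0.0071 -0.0023  0.0328] turn [ 0.0085 -0.0077 -0.0116]
```

View pics/scene1.png

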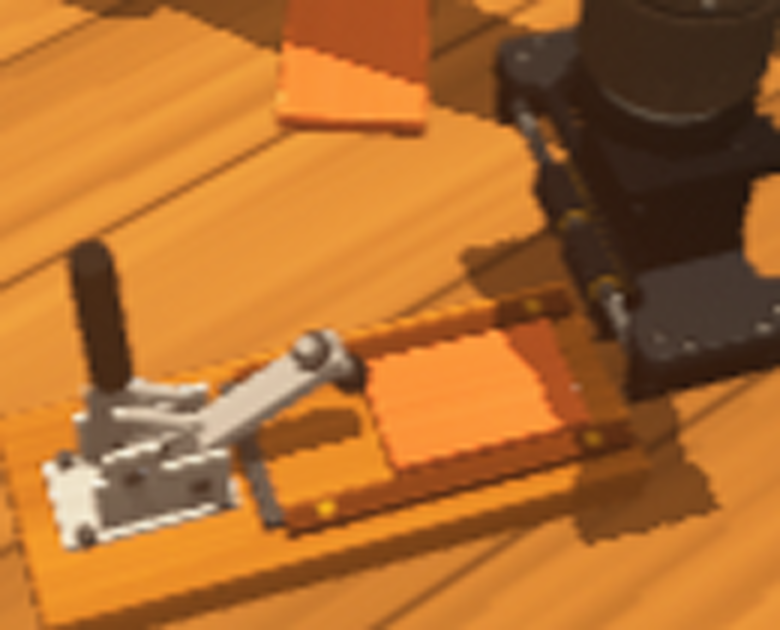

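The gripper is over the bed's open +x end, at crop (620,330), with the plate's free end near (575,400). Its body hides the fingertips. The rails are clear, so I'll move out slightly and descend.

```bash
python3 -m jog '[[0,[-0.006,-0.002,0.01],[0.008,-0.008,-0.01]],[0,[-0.006,-0.002,0.022],[0.008,-0.008,-0.01]],[0,[-0.006,-0.002,0.027],[0.008,-0.008,-0.01]],[0,[-0.006,-0.002,0.027],[0.008,-0.008,-0.01]]]' ; python3 -c "
from h import *
st();go(.22,0,.035)"
```

```text
t: 3.28
tcp_pos: [0.6356, 0.1865, 0.0449]
tcp_rot: [0.005, -0.583, 0.813, -0.001]
ft_force: [0.7, -0.3, -0.8]
gripper_width: 0.0005
grip_force: 0.0
t 3.28 bed xyz [0.2417, -0.0023, 0.0449] F bed [-0.07, -0.81, -0.79] w 0.0 q6 [ 0.53  0.6  -0.11  0.   -0.85 -0.86]
target [0.6264 0.1666 0.035 ] shift [0.0218 0.0024 0.0098] turn [-0.0065  0.0068 -0.0007]
```

```bash
python3 -m jog '[[0,[0,0.002,0.006],[0,0,0]],[0,[0,0.002,0.009],[0,0,0]],[0,[0,0.002,0.009],[0,0,0]],[0,[0,0.002,0.009],[0,0,0]]]' >/dev/null; python3 -c "
from h import *
st()"; python3 -m jog '[[0,[0.003,0,0],[0,0,0]],[0,[0.006,0,0],[0,0,0]],[0,[0.009,0,0],[0,0,0]],[0,[0.012,0,0],[0,0,0]],[0,[0.015,0,0],[0,0,0]]]'>/dev/null;python3 -c "
from h import *
st()"
```

```text
t 3.62 bed xyz [0.2424, -0.0009, 0.0366] F bed [0.13, -0.78, -0.47] w 0.001 q6 [ 0.53  0.61 -0.12  0.   -0.83 -0.86]
t 4.03 bed xyz [0.227, -0.001, 0.0365] F bed [0.26, 1.19, -0.14] w 0.0 q6 [ 0.52  0.6  -0.14  0.   -0.82 -0.84]
```

```bash
for i in 1 ; do python3 -m jog '[[0,[0.002,0,0.0015],[0,0,0]],[0,[0.004,0,0.0015],[0,0,0]],[0,[0.006,0,0.0015],[0,0,0]],[0,[0.008,0,0.0015],[0,0,0]],[0,[0.01,0,0.0015],[0,0,0]]]'>/dev/null;python3 -c "
from h import *
st()";  python3 -m jog '[[0,[0.003,0,0],[0,0,0]],[0,[0.006,0,0],[0,0,0]],[0,[0.009,0,0],[0,0,0]],[0,[0.012,0,0],[0,0,0]]]'>/dev/null;python3 -c "
from h import *
st()";done
```

```text
t 4.45 bed xyz [0.2181, -0.0014, 0.0353] F bed [2.89, 0.26, 2.93] w 0.001 q6 [ 0.51  0.59 -0.16  0.   -0.81 -0.83]
t 4.78 bed xyz [0.2054, -0.0012, 0.0351] F bed [2.75, -0.43, 1.97] w 0.001 q6 [ 0.49  0.58 -0.18  0.   -0.8  -0.82]
```

```bash
python3 -m jog '[[0,[0.003,0,0],[0,0,0]],[0,[0.006,0,0],[0,0,0]],[0,[0.009,0,0],[0,0,0]],[0,[0.012,0,0],[0,0,0]],[0,[0.014,0,0],[0,0,0]]]'>/dev/null;python3 -c "
from h import *
st()";  python3 -m jog '[[0,[0.002,0,0],[0,0,0]],[0,[0.004,0,0],[0,0,0]],[0,[0.006,0,0],[0,0,0]],[0,[0.008,0,0],[0,0,0]],[0,[0.01,0,0],[0,0,0]]]'>/dev/null;python3 -c "
from h import *
st();go(.17,0,.035)"; for i in 1 2 3; do python3 -m jog '[[0,[0.001,0,0],[0,0,0]],[0,[0.002,0,0],[0,0,0]]]' | grep ft_f;done;python3 -c "
from h import *
st()"
```

```text
t 5.2 bed xyz [0.191, -0.0009, 0.0346] F bed [3.81, 0.49, 2.75] w 0.001 q6 [ 0.48  0.57 -0.2   0.   -0.79 -0.8 ]
t 5.62 bed xyz [0.1813, -0.001, 0.0346] F bed [3.27, 0.17, 3.59] w 0.0 q6 [ 0.46  0.57 -0.21  0.   -0.78 -0.79]
target [0.6104 0.1193 0.035 ] shift [ 0.0113  0.001  -0.0005] turn [-0.0081  0.0081 -0.    ]
ft_force: [0.7, 3.5, 1.9]
ft_force: [0.3, 3.5, 2.5]
ft_force: [1.2, 1.8, 2.4]
t 6.12 bed xyz [0.1754, -0.001, 0.0345] F bed [2.12, -0.5, 2.42] w 0.001 q6 [ 0.46  0.56 -0.22  0.   -0.78 -0.78]
```

```bash
for i in 1 2 3 4; do python3 -m jog '[[0,[0.0005,0,0],[0,0,0]],[0,[0.001,0,0],[0,0,0]]]' | grep ft_f;done;python3 -c "
from h import *
st()"
```

```text
ft_force: [1.3, 3.1, 2.4]
ft_force: [0.9, 3.3, 3.0]
ft_force: [1.3, 3.8, 2.3]
ft_force: [0.8, 4.3, 2.4]
t 6.78 bed xyz [0.1714, -0.001, 0.0345] F bed [4.37, 0.59, 2.36] w 0.0 q6 [ 0.45  0.56 -0.22  0.   -0.78 -0.78]
```

```bash
for i in 1 2 3 4; do python3 -m jog '[[0,[0.0005,0,0],[0,0,0]],[0,[0.001,0,0],[0,0,0]]]' | grep ft_f;done;python3 -c "
from h import *
st()"
```

```text
ft_force: [1.4, 3.2, 2.9]
ft_force: [1.9, 3.2, 1.8]
ft_force: [1.4, 3.9, 3.6]
ft_force: [0.7, 3.3, 2.7]
t 7.45 bed xyz [0.1674, -0.0009, 0.0344] F bed [3.34, 0.43, 2.75] w 0.0 q6 [ 0.45  0.56 -0.23 -0.   -0.77 -0.77]
```

```bash
for i in 1 2 3; do python3 -m jog '[[0,[0.0005,0,0],[0,0,0]],[0,[0.001,0,0],[0,0,0]]]' | grep ft_f;done;python3 -c "
from h import *
st()"
```

```text
ft_force: [1.3, 6.9, 2.6]
ft_force: [0.4, 9.7, 1.8]
ft_force: [0.9, 12.4, 1.6]
t 7.95 bed xyz [0.1671, -0.0011, 0.0345] F bed [11.99, 3.12, 1.59] w 0.001 q6 [ 0.45  0.56 -0.23 -0.   -0.77 -0.77]
```

It's against the stop at 12 N. I'll hold it there briefly.

```bash
for i in 1 2 3; do python3 -m jog '[[0,[0,0,0],[0,0,0]],[0,[0,0,0],[0,0,0]],[0,[0,0,0],[0,0,0]],[0,[0,0,0],[0,0,0]],[0,[0,0,0],[0,0,0]]]' | grep ft_f; done; python3 -c "
from h import *
st()"; python3 -m jog '[[0,[-0.003,0,0],[0,0,0]],[0,[-0.006,0,0],[0,0,0]],[0,[-0.015,0,0],[0,0,0]],[0,[-0.03,0,0],[0,0,0]],[0,[-0.03,0,-0.01],[0,0,0]]]'; python3 -c "
from h import *
st()
go(.19,0,.27);go(.05,0,.27)"
```

```text
ft_force: [-0.5, 10.1, 1.2]
ft_force: [1.4, 10.4, 1.5]
ft_force: [1.3, 10.7, 1.6]
t 9.2 bed xyz [0.1671, -0.001, 0.0345] F bed [10.58, 2.17, 1.63] w 0.0 q6 [ 0.45  0.56 -0.23 -0.   -0.77 -0.77]
t: 9.62
tcp_pos: [0.6185, 0.1433, 0.0425]
tcp_rot: [0.004, -0.583, 0.812, -0.001]
ft_force: [0.7, 0.4, -0.3]
gripper_width: 0.0005
grip_force: 0.0
t 9.62 bed xyz [0.1954, 0.0, 0.0425] F bed [0.62, -0.53, -0.29] w 0.0 q6 [ 0.48  0.57 -0.18  0.   -0.81 -0.81]
target [0.6168 0.1382 0.27  ] shift [ 0.0042 -0.0012 -0.2275] turn [-0.0052  0.005   0.001 ]
target [0.572  0.0056 0.27  ] shift [ 0.1442 -0.0011 -0.2282] turn [-0.0052  0.005   0.001 ]
```

```bash
python3 -m jog '[[0,[0,0,-0.04],[-0.005,0.005,0]],[0,[0,0,-0.08],[-0.005,0.005,0]],[0,[0,0,-0.12],[-0.005,0.005,0]],[0,[0,0,-0.16],[-0.005,0.005,0]],[0,[0.02,0,-0.18],[-0.005,0.005,0]]]'>/dev/null; python3 -m jog '[[0,[0.04,0,0],[0,0,0]],[0,[0.07,0,0],[0,0,0]],[0,[0.09,0,0],[0,0,0]],[0,[0.1,0,0],[0,0,0]],[0,[0.1,0,0],[0,0,0]]]'>/dev/null; python3 - <<'E'
from h import *
from station import arm
st();go(.03,0,.167)
c=arm.read_camera("scene"); np.savez("scene2.npz",**c)
P=pts(c); d=P-O; xb=d@BX; yb=d@BY; z=P[...,2]
for lo in np.arange(-.03,.13,.02):
    m=(abs(yb)<.03)&(xb>lo)&(xb<lo+.02)&(z>.035)&(z<.21); print(round(lo,2),m.sum(),z[m].max().round(3) if m.any() else 0, yb[m&(z>.13)].mean().round(4) if (m&(z>.13)).any() else '')
cv2.imwrite("pics/scene2.png",cv2.resize(c["img"][110:260,150:350],None,fx=4,fy=4,interpolation=2)[:,:,::-1])
E
```

```text
t 10.45 bed xyz [0.0714, 0.0007, 0.2248] F bed [-0.18, -0.25, -0.74] w 0.0 q6 [ 0.32  0.3  -0.11 -0.   -1.16 -0.65]
target [ 0.5656 -0.0134  0.167 ] shift [ 0.0415 -0.0006  0.0577] turn [-0.003   0.0027 -0.0022]
-0.03 279 0.21 -0.0043
-0.01 196 0.21 -0.0028
0.01 139 0.096 
0.03 102 0.084 
0.05 155 0.097 
0.07 177 0.115 
0.09 139 0.109 
0.11 115 0.044
```

View pics/scene2.png

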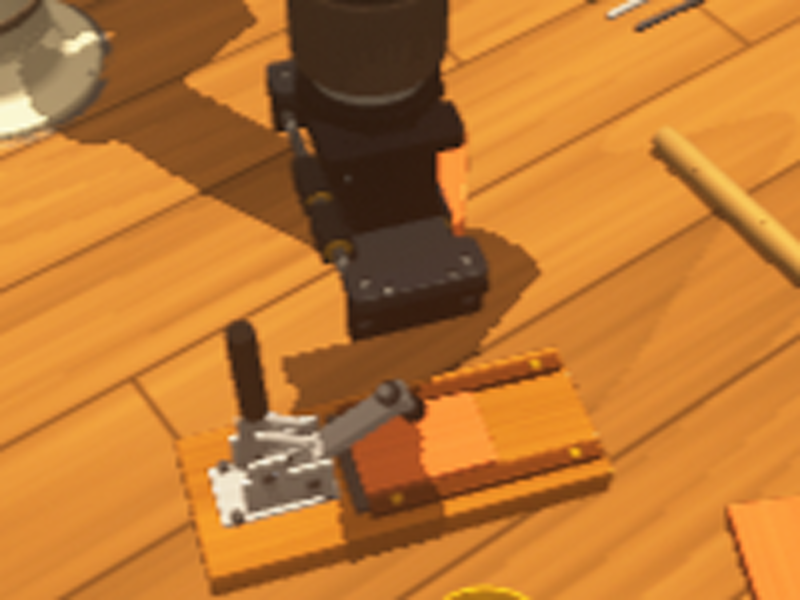

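The blank now lies against the stop at crop (350,480) with its free end at (485,430). The handle is upright at (245,365), and the arm is well below the fingers' path. Next I'll lower beside the handle and close in to touch it.

```bash
python3 -m jog '[[0,[0.03,0.001,0.02],[0,0,0]],[0,[0.042,0.001,0.045],[0,0,0]],[0,[0.042,0.001,0.053],[0,0,0]],[0,[0.042,0.001,0.053],[0,0,0]]]'>/dev/null; python3 -c "
from h import *
st()"; python3 -m jog '[[0,[0.005,0,0],[0,0,0]],[0,[0.01,0,0],[0,0,0]],[0,[0.014,0,0],[0,0,0]],[0,[0.018,0,0],[0,0,0]],[0,[0.020,0,0],[0,0,0]]]'>/dev/null;python3 -c "
from h import *
st()"; python3 -m jog '[[0,[0.002,0,0],[0,0,0]],[0,[0.004,0,0],[0,0,0]],[0,[0.006,0,0],[0,0,0]]]'>/dev/null;python3 -c "
from h import *
st()"
```

```text
t 10.83 bed xyz [0.0312, 0.0025, 0.1685] F bed [0.63, -0.57, 0.4] w 0.001 q6 [ 0.27  0.33 -0.22 -0.   -1.02 -0.59]
t 11.25 bed xyz [0.011, 0.0011, 0.1718] F bed [-0.15, -0.28, 0.6] w 0.001 q6 [ 0.23  0.31 -0.23 -0.   -1.02 -0.56]
t 11.5 bed xyz [0.0055, 0.0011, 0.1715] F bed [2.37, 0.5, 2.55] w 0.001 q6 [ 0.22  0.31 -0.24 -0.   -1.02 -0.55]
```

```bash
python3 -m jog '[[0,[0.005,0,0],[0,0,0]],[0,[0.01,0,0],[0,0,0]],[0,[0.015,0,0],[0,0,0]],[0,[0.02,0,0],[0,0,0]],[0,[0.025,0,0],[0,0,0]]]'>/dev/null;python3 -c "
from h import *
st()"; python3 -m jog '[[0,[0.003,0,0.001],[0,0,0]],[0,[0.006,0,0.002],[0,0,0]],[0,[0.01,0,0.003],[0,0,0]],[0,[0.014,0,0.004],[0,0,0]],[0,[0.018,0,0.0055],[0,0,0]]]'>/dev/null;python3 -c "
from h import *
st();go(-.0616,0,.1514)"
```

```text
t 11.92 bed xyz [-0.0204, 0.0017, 0.1705] F bed [2.57, 0.57, -0.58] w 0.0 q6 [ 0.18  0.3  -0.25 -0.   -1.01 -0.51]
t 12.33 bed xyz [-0.0382, 0.0016, 0.1651] F bed [2.65, 1.93, -0.39] w 0.001 q6 [ 0.15  0.3  -0.27 -0.   -1.   -0.48]
target [ 0.5363 -0.1002  0.1514] shift [ 0.0234 -0.0016  0.0136] turn [-0.0026  0.0031 -0.0001]
```

```bash
python3 -m jog '[[0,[0.003,0,0.0013],[0,0,0]],[0,[0.006,0,0.003],[0,0,0]],[0,[0.009,-0.001,0.0045],[0,0,0]],[0,[0.012,-0.001,0.0065],[0,0,0]]]'>/dev/null;python3 -c "
from h import *
st()"; python3 -m jog '[[0,[0.003,0,0.0018],[0,0,0]],[0,[0.006,0,0.0038],[0,0,0]],[0,[0.009,0,0.0058],[0,0,0]],[0,[0.012,0,0.008],[0,0,0]]]'>/dev/null;python3 -c "
from h import *
st();go(-.0807,0,.130)"
```

```text
t 12.67 bed xyz [-0.0498, 0.0011, 0.1587] F bed [6.1, 4.21, 3.79] w 0.0 q6 [ 0.13  0.31 -0.28 -0.   -0.98 -0.46]
t 13.0 bed xyz [-0.0609, 0.0009, 0.151] F bed [8.68, 5.1, 3.98] w 0.001 q6 [ 0.11  0.31 -0.29 -0.   -0.96 -0.44]
target [ 0.5302 -0.1183  0.13  ] shift [ 0.0199 -0.0009  0.0209] turn [-0.0025  0.0049 -0.0002]
```

```bash
python3 -m jog '[[0,[0.003,0.0005,0.0028],[0,0,0]],[0,[0.006,0.001,0.0055],[0,0,0]],[0,[0.009,0.001,0.0085],[0,0,0]],[0,[0.011,0.001,0.011],[0,0,0]]]'>/dev/null;python3 -c "
from h import *
st()"; python3 -m jog '[[0,[0.0025,0,0.0028],[0,0,0]],[0,[0.005,0,0.0055],[0,0,0]],[0,[0.007,0,0.008],[0,0,0]],[0,[0.009,0,0.011],[0,0,0]]]'>/dev/null;python3 -c "
from h import *
st();go(-.0894,0,.113)"
```

```text
t 13.33 bed xyz [-0.0716, 0.0008, 0.1407] F bed [7.99, 3.23, 6.22] w 0.0 q6 [ 0.09  0.32 -0.31 -0.   -0.93 -0.42]
t 13.67 bed xyz [-0.0806, 0.0007, 0.1296] F bed [6.38, 2.07, 4.83] w 0.0 q6 [ 0.08  0.33 -0.33 -0.   -0.9  -0.4 ]
target [ 0.5274 -0.1265  0.113 ] shift [ 0.0089 -0.0006  0.0165] turn [-0.0053  0.0051  0.0004]
```

```bash
python3 -m jog '[[0,[0.002,0,0.0035],[0,0,0]],[0,[0.0045,0,0.0075],[0,0,0]],[0,[0.007,0,0.012],[0,0,0]],[0,[0.009,0,0.0165],[0,0,0]]]'>/dev/null;python3 -c "
from h import *
st()"; python3 -m jog '[[0,[0.001,0,0.003],[0,0,0]],[0,[0.002,0,0.006],[0,0,0]],[0,[0.003,0,0.009],[0,0,0]],[0,[0.004,0,0.012],[0,0,0]]]'>/dev/null;python3 -c "
from h import *
st();go(-.095,0,.0919)"
```

```text
t 14.0 bed xyz [-0.0905, 0.0002, 0.1129] F bed [2.29, 0.88, 1.89] w 0.001 q6 [ 0.06  0.35 -0.35 -0.   -0.86 -0.39]
t 14.33 bed xyz [-0.0954, 0.0016, 0.0996] F bed [-0.66, -0.53, -0.04] w 0.001 q6 [ 0.05  0.37 -0.37 -0.   -0.84 -0.38]
target [ 0.5256 -0.1318  0.0919] shift [-0.0004 -0.0016  0.0077] turn [-0.0019  0.002  -0.0003]
```

Over centre, and it has probably snapped. I'll press down gently onto the stop.

```bash
python3 -m jog '[[0,[0,-0.001,0.002],[0,0,0]],[0,[0,-0.001,0.004],[0,0,0]],[0,[0,-0.001,0.006],[0,0,0]]]'>/dev/null;python3 -c "
from h import *
st()"; for i in 1 2 3; do python3 -m jog '[[0,[0,0,0.0005],[0,0,0]],[0,[0,0,0.001],[0,0,0]]]'|grep ft_f; done; python3 -c "
from h import *
st()"
```

```text
t 14.58 bed xyz [-0.0951, 0.0006, 0.0936] F bed [0.75, 0.3, -0.41] w 0.0 q6 [ 0.05  0.37 -0.37 -0.   -0.82 -0.38]
ft_force: [-0.6, 0.5, 0.2]
ft_force: [-0.2, -0.0, -0.4]
ft_force: [-0.3, -0.2, 0.4]
t 15.08 bed xyz [-0.0947, 0.0002, 0.0912] F bed [-0.32, 0.25, 0.39] w 0.001 q6 [ 0.05  0.38 -0.37 -0.   -0.82 -0.38]
```

```bash
for i in 1 2 3 4; do python3 -m jog '[[0,[0,0,0.0005],[0,0,0]],[0,[0,0,0.001],[0,0,0]]]'|grep ft_f; done; python3 -c "
from h import *
st()"
```

```text
ft_force: [-2.8, 1.2, 7.6]
ft_force: [-3.8, 2.4, 11.4]
ft_force: [-4.7, 2.5, 16.9]
ft_force: [-6.7, 3.5, 20.9]
t 15.75 bed xyz [-0.0947, -0.0001, 0.0904] F bed [1.17, 7.45, 20.94] w 0.0 q6 [ 0.05  0.38 -0.37 -0.   -0.81 -0.38]
```

That's 22 N, still within the limit. I'll ease to about 10 N, hold, then lift clear.

```bash
python3 -m jog '[[0,[0,0,-0.0012],[0,0,0]],[0,[0,0,-0.0024],[0,0,0]],[0,[0,0,-0.0024],[0,0,0]]]'|grep ft_f; for i in 1 2 3; do python3 -m jog '[[0,[0,0,0],[0,0,0]],[0,[0,0,0],[0,0,0]],[0,[0,0,0],[0,0,0]],[0,[0,0,0],[0,0,0]],[0,[0,0,0],[0,0,0]]]' | grep ft_f; done
```

```text
ft_force: [-2.5, 1.9, 8.6]
ft_force: [-2.9, 1.0, 8.0]
ft_force: [-3.9, 1.8, 8.1]
ft_force: [-3.1, 1.7, 8.6]
```

```bash
python3 -m jog '[[0,[0,0,0.0005],[0,0,0]],[0,[0,0,0.0005],[0,0,0]],[0,[0,0,0.0005],[0,0,0]],[0,[0,0,0.0005],[0,0,0]],[0,[0,0,0.0005],[0,0,0]]]'|grep ft_f; python3 -m jog '[[0,[0,0,0],[0,0,0]],[0,[0,0,0],[0,0,0]],[0,[0,0,0],[0,0,0]],[0,[0,0,0],[0,0,0]],[0,[0,0,0],[0,0,0]]]' | grep ft_f; python3 -m jog '[[0,[0,0,-0.01],[0,0,0]],[0,[0,0,-0.03],[0,0,0]],[0,[0,0,-0.07],[0,0,0]],[0,[0,0,-0.1],[0,0,0]],[0,[0.03,0,-0.12],[0,0,0]]]'|grep ft_f;python3 -m jog '[[0,[0.04,0,-0.02],[0,0,0]],[0,[0.08,0,-0.02],[0,0,0]],[0,[0.12,0,-0.02],[0,0,0]],[0,[0.12,0,-0.02],[0,0,0]]]'|grep ft_f; python3 - <<'E'
from h import *
from station import arm
st()
for n,b in(("scene",(110,260,150,350)),("top",(160,260,190,340))):
    c=arm.read_camera(n); np.savez(n+"3.npz",**c)
    cv2.imwrite(f"pics/{n}3.png",cv2.resize(c["img"][b[0]:b[1],b[2]:b[3]],None,fx=4,fy=4,interpolation=2)[:,:,::-1])
E
```

```text
ft_force: [-3.8, 1.9, 11.1]
ft_force: [-4.0, 2.1, 11.1]
ft_force: [0.8, -1.1, -0.0]
ft_force: [0.3, 0.9, 0.3]
t 18.83 bed xyz [-0.2504, 0.0011, 0.229] F bed [0.96, -0.03, 0.29] w 0.0 q6 [-0.24  0.25 -0.17 -0.   -1.15 -0.09]
```

View pics/scene3.png

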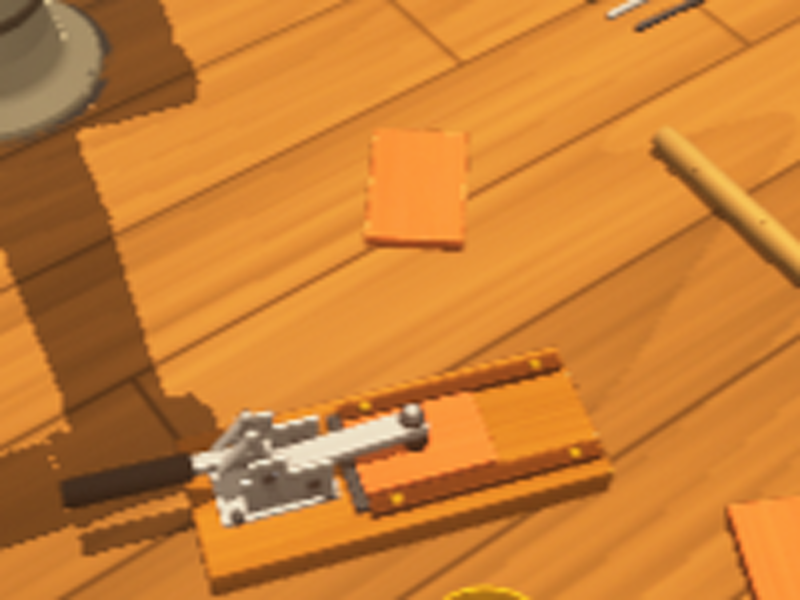

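View pics/top3.png

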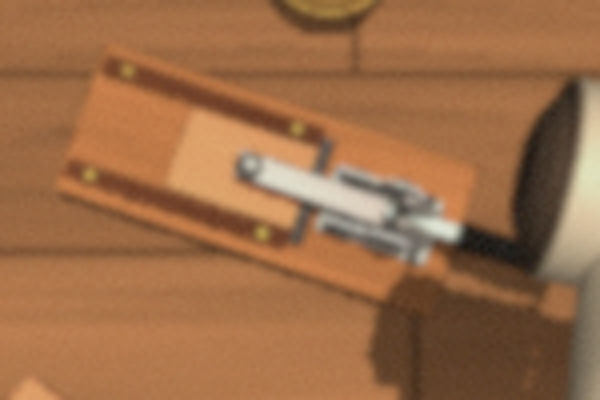

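The handle lies level at scene crop (125,480), and the spindle is down on the middle of the blank at (412,430). The blank is flush against the stop at (350,480), which the top view confirms at (315,190), and the robot is clear.

```bash
python3 -c "
from station import arm
print(arm.close_job())"
```

```text
the job is handed in; nothing more can be done
None
```

The job is handed in at about 19 s: the blank is home against the stop (held at about 10 N) and the clamp is locked down on it (held at about 11 N, after a brief 22 N peak, under the 30 N limit), with the robot clear and the bowl, vase and hammer untouched.

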